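# Cap a rack of tubes in the bench press and hold the lever

## Task

Cap the tubes in the bench press: first press the rack clamp's black pad down until it clicks and stays down by itself, and take the hand off it. Then flip the safety catch fully over, outwards, out of the lever's way, and last pull the wide lever all the way over to the front by its grip so the platen drives the caps home. Finish while still holding the lever fully pulled, with the clamp still down and the catch still open, and leave the bottle, the beaker and the box alone.

Things in the scene. Friction and masses are not known exactly. Their poses are not given: they have to be found in the camera images.
- press: White bench press, fixed; base 270 (x) x 340 (y) x 25 mm. Origin under the base's centre; x to its back (away from the robot when square on), y to its left. In mm in this frame: lever pivot line along y through (0, 0, 100), lever arms 12 mm thick at y = +-85; cross beam x +-25, y +-78, top z 140; clamp's hinge along y through (70, 135, 65); catch's hinge along x through y -125, z 171.
- clamp_pad (a point): Centre of the top of the rack clamp's black pad (50 x 36 mm, long along the press's x), on a sloping arm on the press's left, 125 mm before its hinge. 111 mm high at the start; pressing moves it 37 mm down to its stop. It clicks after about 23 mm (10 to 16 N) and, let go, stays about 31 mm below its start. A steel detent housing, 98 mm high, stands 43 mm before it.
- clamp (a joint): Rack clamp, rad: 0 raised (start), 0.30 pressed to its stop. Past about 0.19 the detent snaps over its nose and it stays at about 0.25 by itself; let go earlier, it springs up.
- catch_tab (a point): Middle of the upper end of the safety catch's thumb tab: a dark steel plate 25 mm wide (along the press's x), 8 mm thick, standing 55 mm up from the catch's hinge line on the right-hand side of the press, beside the lever's right arm; at x -12, y -125 mm in the press's frame, its end 226 mm high when closed.
- catch (a joint): Safety catch, rad. 0 closed (start 0 to 0.1): tab upright, its tongue (10 mm bar) lying level before a block on the lever's right arm, stopping it. Pushing the tab outwards (the press's -y) and over turns it to 1.4, its stop: tab nearly level, pointing outwards, about 180 mm high, tongue upright, lever free. Needs 1 to 2 N at the tab; stays where it is left.
- lever_grip (a point): Centre of the lever's grip: a round black bar 20 mm thick, 120 mm long along the press's y, between the two arms of the wide yoke lever, 150 mm from its pivot line. Starts at x +85, z 224 mm in the press's frame (leaning back); fully pulled x -58, z 238 mm; highest, 250 mm, in between. Free space for fingers below and on both sides.
- lever (a joint): Lever, rad: 0 leaning 0.6 rad back from upright (start), 1.0 fully pulled, leaning 0.4 rad to the front. A spring pulls it back, about 4 N at the grip at the start, 8 to 10 N at the end; let go, it returns. With the catch closed it stops at about 0.03 to 0.06.
- caps (a joint): How far the plate of white tube caps has been pushed into the rack, m: 0 at the start, 0.0035 when the lever is fully pulled; they move only in the last quarter of the lever's travel and stay where they are pushed.
- bottle: Bystander: upright bottle, 68 mm across, 150 mm tall; origin under its centre.
- beaker: Bystander: open white beaker, 66 mm across, 90 mm tall; origin under its centre.
- tip_box: Bystander: clear plastic box 85 x 120 x 50 mm; origin under its centre.

How it is judged:
By the outcome, as a careful person would: the job done as asked, in the order asked, and still so for the second after the job is handed in, while the arm keeps its last pose, push and grip.
It also fails if it takes over 53 s, if anything falls off the work surface, if the arm or the gripper's body presses on something with over 40 N, if the wrist force passes 120 N, or if a joint passes its speed limit or range.

## Robot

A 7-joint arm with a two-finger parallel gripper is mounted at the origin on the work surface. World frame = base frame: x ahead of the robot, y to its left, z up, the work surface at z = 0. Lengths are in m, angles in rad, forces in N, time in s.
With the tool pointing down it reaches from about 0.35 to 0.9 m from the base axis. Payload 19.9 kg.
Tool frame: the origin (TCP) lies at the very end of the fingers, on their centre line; the grasp point (between the pads) lies 19 mm behind it; z points along the fingers, y is the line along which they close (so a half turn about z gives the same grasp; the last joint's range is limited). The gripper opens to 85 mm and grips with 20 to 120 N. Pads are 22 mm wide; open, the fingers measure 114 mm over their backs; the gripper's body (76 mm by 85 mm) begins 54 mm behind the grasp point. The pads swing forward as they close: fully open they stand 13 mm farther back than shut.
Start: joints at [-1.159, 0.417, -0.01, 1.614, 0.005, 1.111, -0.053], TCP at [0.273, 0.562, 0.206] pointing down, gripper open.
Joint ranges: [-2.81, 2.81], [-0.39, 2.02], [-1.27, 1.25], [0.06, 2.57], [-1.19, 4.33], [0.19, 2], [-2.82, 2.82]. Speed limits (rad/s): [1.89, 1.89, 2.39, 2.39, 3.01, 3.01, 3.01].

## Interface

Orientations are given as a 3x3 rotation matrix whose columns are the frame's x, y, z axes.
In Python, from station import env, viewer gives the robot as it stands.
- The arm moves only by the tool arm_command, never from a script. Its argument "plan" is a list that holds one entry, the list of rows, each a list of 7 numbers: the opening, from -1 (shut) to 1 (fully open), so that 0 is half open, then the shift along the world's x, y, z in units of 40 mm (1.0 is 40 mm), then the turn, a rotation vector about the world's x, y, z in degrees. In form: [[[gripper, tx, ty, tz, rx, ry, rz], ...]]. A call has 1 to 8 rows; each row shifts and turns the commanded pose from where the row before left it; what a row does not reach is not made up. A row lasts 1/12 s, in which the tool goes at most 41.7 mm and 7.16 degrees, less where a joint would pass 70% of its speed; a pose out of reach is approached as far as the arm can. A call is refused whole if a number of a shift passes 1 or a number of a turn 7.16, either way. A call with a gripper value outside its range is refused whole. The fingers move at their own pace and stop on an object; the grip force is fixed at half the most. Time passes only in rows, so rows that do not move let the fingers close. It gives the time, the measured TCP pose, the force, the opening and the grip force at its end, in the units of the state.
- env.get_obs(): the state, without advancing time (a new reading comes with each control period).
- viewer.grab_frame(name): name is "scene" or "top" or "wrist"; returns (picture, depth): 420x560x3 uint8, red, green, blue; 420x560 float32, m along the optical axis (not along the pixel's ray), 0 where there is no reading.
- viewer.get_calibration(name): a dict with "vertical_fov" (degrees; the focal length in pixels is half the picture's height over the tangent of half this angle, whatever the lens; pixels are square), "cx", "cy" (the principal point, pixels), "k1" (the pictures are not rectified: a ray, as slopes to the right and down, at radius r is drawn at 1 + k1 r^2 times it, then the intrinsics apply), "position" and "orientation" of the camera in the world. Camera axes: x right, y down, z forward; pixel columns grow to the right and rows downward; lengths in m; the calibration is good to about 2 mm. A picture is of the moment at which its call begins: read the wrist's pose just before it. get_calibration takes no time and is no camera call; for the wrist camera it gives the pose at the moment of the call.
- env.hand_in(): hands the job in; it is judged then, once.
The state is a dict: "clock": time; "qpos": joint angles; "joint_velocities": joint speeds; "joint_torque": joint torques, N m; "ee_pos": TCP position; "eef_rot": TCP orientation; "contact_force": force on the tool from outside, world axes, zero at the start; "ft_torque": the same for the moment, N m; "gripper_width": finger opening in m; "gripper_force": force on a finger pad.
Only numpy, scipy, OpenCV 4.12 (cv2) and the standard library are available. Lean on these libraries where they do the work, as an engineer would, in place of code of your own. Each camera call takes 0.05 s, during which the arm holds its last target. There are 200 camera calls.

## Working session

There is one attempt and no reset: what is moved stays moved. The work goes in short steps, Python scripts to look and compute and a tool call to move; the robot and the scene stay as the last step left them, time stands still between calls to the robot, and variables do not carry over. Pictures are saved under pics/ and viewed, at most 11 in all, crops included, and the job is handed in when it is done.

Besides the shell and the picture viewer there is one more tool, called after "Call:" by a JSON object that holds its "op" and its "data", one argument or row to a line. arm_command: Moves the arm, as the interface text tells. Its arguments: {"type":"object","properties":{"plan":{"type":"array","items":{"type":"array","items":{"type":"array","items":{"type":"number"}}}}},"required":["plan"]}

```bash
mkdir -p pics; ls; cat > h.py <<'E'
import numpy as np,cv2
from station import env,viewer
def K(c,h=420):
    f=h/2/np.tan(np.radians(c["vertical_fov"])/2)
    return f
def pts(c,uv,d):  # uv Nx2, depth N -> world
    f=K(c); s=(np.asarray(uv,float)-[c["cx"],c["cy"]])/f
    u=s.copy()
    for _ in range(20): u=s/(1+c["k1"]*(u**2).sum(-1,keepdims=True))
    r=np.c_[u,np.ones(len(u))]
    R=np.array(c["orientation"]).reshape(3,3); p=np.array(c["position"])
    return p+(r*np.asarray(d)[:,None])@R.T
def cloud(n):
    c=viewer.get_calibration(n); im,d=viewer.grab_frame(n)
    v,u=np.mgrid[:420,:560]
    P=pts(c,np.c_[u.ravel(),v.ravel()],d.ravel()).reshape(420,560,3)
    P[d<=0]=np.nan
    return im,d,P
E
python3 - <<'E'
from h import *
for n in("scene","top"):
    im,d,P=cloud(n); cv2.imwrite(f"pics/{n}0.png",im[:,:,::-1]); np.savez(f"{n}0.npz",im=im,d=d,P=P)
    c=viewer.get_calibration(n); print(n,c)
o=env.get_obs();print(o["clock"],o["ee_pos"],o["eef_rot"])
E
```

```text
pics
scene {'vertical_fov': 50.417837006214086, 'cx': 277.15411336379077, 'cy': 207.23107903221646, 'k1': -0.0702942739837657, 'position': array([1.59072067, 0.22255563, 0.94244715]), 'orientation': array([[-0.17878261,  0.57813796, -0.79611135],
       [ 0.98376874,  0.11767041, -0.13547227],
       [ 0.01535709, -0.80740954, -0.58979148]])}
top {'vertical_fov': 46.63270752912629, 'cx': 277.64301443603074, 'cy': 206.5784849576061, 'k1': -0.12833717472490705, 'position': array([0.40068632, 0.0173077 , 1.3216631 ]), 'orientation': array([[-0.02509407, -0.99166263,  0.12639427],
       [-0.99965596,  0.02585729,  0.00440114],
       [-0.00763266, -0.12624034, -0.99197032]])}
0.1 [0.27327844 0.56170418 0.20532853] [[-8.99233032e-01  4.37469745e-01 -4.19419709e-04]
 [ 4.37469938e-01  8.99232420e-01 -1.05237378e-03]
 [-8.32258899e-05 -1.12981278e-03 -9.99999358e-01]]
```

View pics/scene0.png

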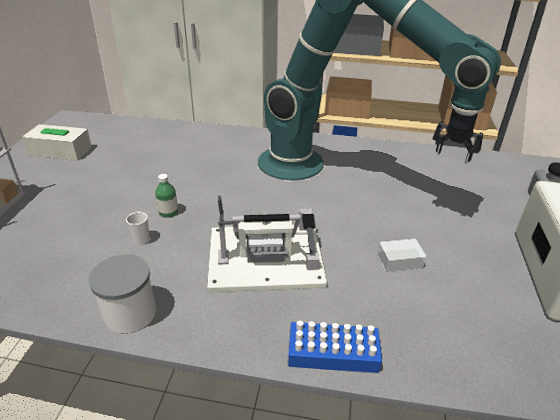

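View pics/top0.png

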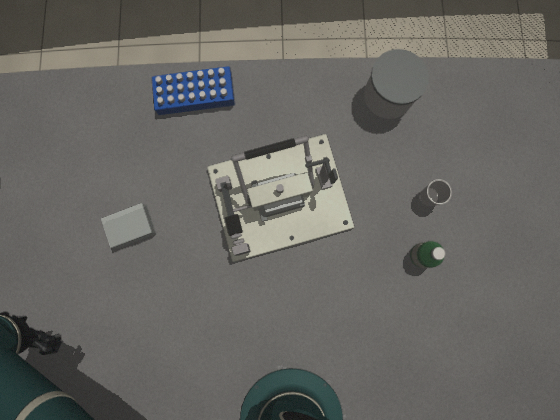

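The scene picture shows the press from behind. In the top picture the base corners are at about (207,167), (325,135), (353,228) and (233,262). The pad is at (234,225), the grip at (272,148) and the catch tab at (333,176).

```bash
cat >> h.py <<'E'
def ray(c,uv,z):
    a=pts(c,uv,np.ones(len(uv))); p=np.array(c["position"])
    return p+(a-p)*((z-p[2])/(a[:,2]-p[2]))[:,None]
E
python3 - <<'E'
from h import *
z=np.load("top0.npz"); im,P=z["im"],z["P"]; c=viewer.get_calibration("top")
g=im.astype(int)
# base corners: bright pixels hull
m=((g.min(2)>170)&(np.abs(P[...,2]-.025)<.012)).astype(np.uint8)
m[:100]=0; m[:,:190]=0;m[:,370:]=0
v,u=np.nonzero(m); W=ray(c,np.c_[u,v],.025)
(r)=cv2.minAreaRect((W[:,:2]*1000).astype(np.float32)); print("base",r, cv2.boxPoints(r).round(1).tolist())
# hand corners
print(ray(c,[(207,167),(325,135),(353,228),(233,262)],.025).round(4))
for nm,(x0,x1,y0,y1) in dict(pad=(222,246,212,238),grip=(240,300,135,162)).items():
    s=g[y0:y1,x0:x1]; mm=s.max(2)<45; v,u=np.nonzero(mm); Q=P[y0:y1,x0:x1][mm]
    rr=cv2.minAreaRect(np.c_[u,v].astype(np.float32)); print(nm,mm.sum(),rr,np.nanmedian(Q,0).round(4), ray(c,[(rr[0][0]+x0,rr[0][1]+y0)],.111 if nm=="pad" else .23).round(4))
Z=P[...,2]
q=(Z>.19)&(np.arange(560)[None]>310)&(np.arange(560)[None]<350)&(np.arange(420)[:,None]>140)&(np.arange(420)[:,None]<200)
print("tab",q.sum(),np.nanmedian(P[q],0),Z[q].max())
for n,(uu,vv) in dict(bottle=(438,253),beaker=(438,192),box=(127,226)).items(): print(n,P[vv,uu].round(3))
E
```

```text
base ((597.7925415039062, -2.9305572509765625), (259.86468505859375, 292.599853515625), 14.223640441894531) [[435.8999938964844, 107.0], [507.79998779296875, -176.6999969482422], [759.7000122070312, -112.80000305175781], [687.7999877929688, 170.8000030517578]]
[[ 0.6796  0.2127  0.025 ]
 [ 0.7604 -0.1118  0.025 ]
 [ 0.5029 -0.1769  0.025 ]
 [ 0.4208  0.1452  0.025 ]]
pad 53 ((11.320755004882812, 13.122640609741211), (17.44478988647461, 11.813007354736328), 74.05460357666016) [0.5059 0.1377 0.1124] [[0.5112 0.1345 0.111 ]]
grip 17 ((28.828073501586914, 16.381092071533203), (2.141150951385498, 43.679481506347656), 74.47589111328125) [0.6651 0.0479 0.2295] [[0.668  0.0392 0.23  ]]
tab 75 [ 0.61243768 -0.10839577  0.22164461] 0.2304785795629387
bottle [ 0.426 -0.364  0.15 ]
beaker [ 0.597 -0.42   0.011]
box [0.521 0.425 0.047]
```

Call:
{"op": "arm_command", "data": {
  "plan": [
    [[-1,0.42,-0.76,0,0,0,-6.25],[-1,0.42,-0.76,0,0,0,-6.25],[-1,0.42,-0.76,0,0,0,-6.25],[-1,0.42,-0.76,0,0,0,-6.25],[-1,0.42,-0.76,0,0,0,-6.25],[-1,0.42,-0.76,0,0,0,-6.25],[-1,0.42,-0.76,0,0,0,-6.25],[-1,0.42,-0.76,0,0,0,-6.25]]
  ]
}}

```text
clock: 0.77
ee_pos: [0.4082, 0.3171, 0.2058]
eef_rot: [[-0.238, 0.971, -0.0], [0.971, 0.238, -0.0], [0.0, -0.0, -1.0]]
contact_force: [0.2, 0.4, -0.4]
gripper_width: -0.0004
gripper_force: 0.0
```

Call:
{"op": "arm_command", "data": {
  "plan": [
    [[-1,0.3,-0.76,0,0,0,0],[-1,0.3,-0.76,0,0,0,0],[-1,0.3,-0.6,0,0,0,0],[-1,0.3,-0.5,0,0,0,0],[-1,0,0,0,0,0,0]]
  ]
}}

```text
clock: 1.18
ee_pos: [0.4577, 0.2097, 0.2059]
eef_rot: [[-0.238, 0.971, 0.001], [0.971, 0.238, -0.001], [-0.001, 0.0, -1.0]]
contact_force: [-0.3, -0.3, -1.0]
gripper_width: -0.0006
gripper_force: 0.0
```

```bash
python3 - <<'E'
from h import *
im,d,P=cloud("wrist"); cv2.imwrite("pics/w1.png",im[:,:,::-1]); np.savez("w1.npz",im=im,d=d,P=P)
print(viewer.get_calibration("wrist"))
E
```

```text
{'vertical_fov': 63.2239212980046, 'cx': 281.98015678186994, 'cy': 206.9395606877323, 'k1': -0.08453644099176912, 'position': array([0.43656093, 0.29327122, 0.37314315]), 'orientation': array([[ 9.71068534e-01,  2.26136729e-01,  7.67338319e-02],
       [ 2.38799648e-01, -9.18497579e-01, -3.15177609e-01],
       [-7.93394784e-04,  3.24383071e-01, -9.45925470e-01]])}
```

View pics/w1.png

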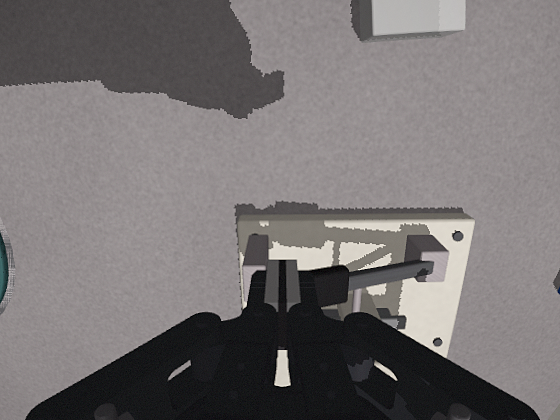

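The wrist view shows the black pad at about (332,285), to the right of the fingertips. The detent housing is at (257,250) and the hinge post at (427,258).

```bash
python3 - <<'E'
from h import *
z=np.load("w1.npz"); im,P,g=z["im"],z["P"],z["im"].astype(int).max(2)
th=np.radians(14.1);R=np.array([[np.cos(th),-np.sin(th)],[np.sin(th),np.cos(th)]]);o=np.array([.5909,.0173])
B=P.copy(); B[...,:2]=(P[...,:2]-o)@R
def box(n,y0,y1,x0,x1,f):
    b=B[y0:y1,x0:x1].reshape(-1,3); gg=g[y0:y1,x0:x1].ravel(); b=b[f(b,gg)]
    print(n,len(b),"press min",np.percentile(b,3,0).round(4),"max",np.percentile(b,97,0).round(4),)
box("pad",262,310,300,352,lambda b,g:(g<70)&(b[:,2]>.095)&(b[:,2]<.125))
box("housing",230,300,238,272,lambda b,g:(b[:,2]>.085)&(b[:,2]<.11))
box("hingepost",230,300,400,450,lambda b,g:(b[:,2]>.05)&(b[:,2]<.2))
box("base",200,360,236,480,lambda b,g:(abs(b[:,2]-.025)<.006))
E
```

```text
pad 1266 press min [-0.0541  0.1178  0.099 ] max [-0.0235  0.1506  0.1125]
housing 482 press min [-0.1195  0.1197  0.0863] max [-0.0987  0.1527  0.0985]
hingepost 1480 press min [0.0355 0.1171 0.0525] max [0.0848 0.1504 0.0805]
base 14111 press min [-0.1233  0.0015  0.022 ] max [0.1308 0.1667 0.0261]
```

Call:
{"op": "arm_command", "data": {
  "plan": [
    [[-1,0.43,-0.61,0,0,0,0],[-1,0.43,-0.62,-0.2,0,0,0],[-1,0.43,-0.62,-0.5,0,0,0],[-1,0,0,-0.7,0,0,0],[-1,0,0,-0.5,0,0,0],[-1,0,0,0,0,0,0]]
  ]
}}

```text
clock: 1.73
ee_pos: [0.5052, 0.1399, 0.1262]
eef_rot: [[-0.243, 0.97, -0.005], [0.97, 0.243, -0.002], [-0.001, -0.006, -1.0]]
contact_force: [-1.1, -0.2, -1.2]
gripper_width: -0.0003
gripper_force: 0.0
```

Call:
{"op": "arm_command", "data": {
  "plan": [
    [[-1,0,0,-0.2,0,0,0],[-1,0,0,-0.2,0,0,0],[-1,0,0,-0.2,0,0,0],[-1,0,0,-0.2,0,0,0],[-1,0,0,-0.2,0,0,0],[-1,0,0,0,0,0,0]]
  ]
}}

```text
clock: 2.23
ee_pos: [0.5068, 0.14, 0.0885]
eef_rot: [[-0.243, 0.97, -0.001], [0.97, 0.243, -0.001], [-0.0, -0.002, -1.0]]
contact_force: [0.9, 0.4, -0.6]
gripper_width: -0.0
gripper_force: 0.3
```

Call:
{"op": "arm_command", "data": {
  "plan": [
    [[-1,0,0,-0.1,0,0,0],[-1,0,0,-0.1,0,0,0],[-1,0,0,0,0,0,0]]
  ]
}}

```text
clock: 2.48
ee_pos: [0.5073, 0.14, 0.0814]
eef_rot: [[-0.243, 0.97, -0.0], [0.97, 0.243, -0.0], [-0.0, -0.0, -1.0]]
contact_force: [0.7, -0.1, 1.0]
gripper_width: 0.0001
gripper_force: 0.4
```

Call:
{"op": "arm_command", "data": {
  "plan": [
    [[-1,0,0,-0.1,0,0,0],[-1,0,0,-0.05,0,0,0],[-1,0,0,0,0,0,0]]
  ]
}}

```text
clock: 2.73
ee_pos: [0.5073, 0.14, 0.0755]
eef_rot: [[-0.243, 0.97, -0.0], [0.97, 0.243, -0.0], [-0.0, -0.0, -1.0]]
contact_force: [0.3, -0.6, 0.1]
gripper_width: 0.0001
gripper_force: 0.4
```

```bash
python3 - <<'E'
from h import *
im,d,P=cloud("wrist"); np.savez("w2.npz",im=im,d=d,P=P)
cv2.imwrite("pics/w2.png",im[:,:,::-1])
print(env.get_obs()["contact_force"])
E
```

```text
[-1.23116423  0.17519942  0.95337621]
```

View pics/w2.png

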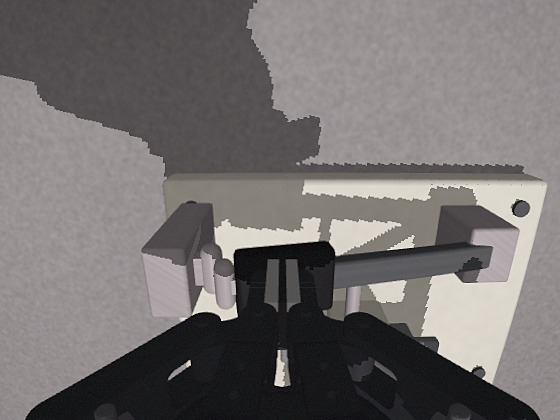

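The fingers are over the pad, with its dark edges at (240..330, 245..305). I'll check its height.

```bash
python3 - <<'E'
from h import *
z=np.load("w2.npz"); P=z["P"]
for u,v in [(245,258),(245,285),(255,270),(322,258),(322,290),(285,252),(285,262),(278,275),(210,255),(227,268),(400,268),(175,225)]: print(u,v,P[v,u].round(4))
E
```

```text
245 258 [0.488  0.1446 0.0994]
245 285 [0.4909 0.1324 0.1028]
255 270 [0.4939 0.1404 0.101 ]
322 258 [0.5242 0.1513 0.0949]
322 290 [0.5293 0.1341 0.0952]
285 252 [0.5058 0.1511 0.0971]
285 262 [0.5057 0.1511 0.107 ]
278 275 [0.5026 0.1511 0.1198]
210 255 [0.4702 0.1341 0.0849]
227 268 [0.4808 0.1372 0.0993]
400 268 [0.5701 0.1494 0.0821]
175 225 [0.4457 0.1374 0.0663]
```

```bash
python3 - <<'E'
from h import *
for n in("w1","w2"):
    P=np.load(n+".npz")["P"]; print(n)
    for u in(275,292): print([(v,*P[v,u].round(4)) for v in range(236,282,4)])
P=np.load("w2.npz")["P"]; print([(u,*P[255,u].round(4)) for u in range(225,345,8)])
P=np.load("w2.npz")["P"]; print([(u,*P[285,u].round(4)) for u in range(160,345,8)])
E
```

```text
w1
[(236, np.float64(0.4665), np.float64(0.1397), np.float64(0.0246)), (240, np.float64(0.4677), np.float64(0.1347), np.float64(0.0241)), (244, np.float64(0.4689), np.float64(0.1296), np.float64(0.0235)), (248, np.float64(0.4698), np.float64(0.1258), np.float64(0.0257)), (252, np.float64(0.4712), np.float64(0.1195), np.float64(0.0227)), (256, np.float64(0.4723), np.float64(0.1151), np.float64(0.0239)), (260, np.float64(0.4518), np.float64(0.2199), np.float64(0.2358)), (264, np.float64(0.4518), np.float64(0.2203), np.float64(0.2401)), (268, np.float64(0.4521), np.float64(0.2191), np.float64(0.2415)), (272, np.float64(0.452), np.float64(0.22), np.float64(0.2465)), (276, np.float64(0.452), np.float64(0.2199), np.float64(0.2497)), (280, np.float64(0.4522), np.float64(0.2197), np.float64(0.2524))]
[(236, np.float64(0.485), np.float64(0.1438), np.float64(0.0238)), (240, np.float64(0.4863), np.float64(0.1389), np.float64(0.0235)), (244, np.float64(0.4873), np.float64(0.1347), np.float64(0.0248)), (248, np.float64(0.4886), np.float64(0.1297), np.float64(0.0243)), (252, np.float64(0.4899), np
[... 4009 characters left out ...]
at64(0.1453), np.float64(0.12)), (272, np.float64(0.5006), np.float64(0.15), np.float64(0.1265)), (280, np.float64(0.5036), np.float64(0.1507), np.float64(0.1263)), (288, np.float64(0.5067), np.float64(0.1516), np.float64(0.1265)), (296, np.float64(0.5098), np.float64(0.1519), np.float64(0.1258)), (304, np.float64(0.5142), np.float64(0.1492), np.float64(0.1198)), (312, np.float64(0.5177), np.float64(0.1495), np.float64(0.1191)), (320, np.float64(0.5277), np.float64(0.1362), np.float64(0.0943)), (328, np.float64(0.5318), np.float64(0.1369), np.float64(0.0939)), (336, np.float64(0.5372), np.float64(0.1353), np.float64(0.0893)), (344, np.float64(0.5417), np.float64(0.1356), np.float64(0.0881))]
```

Call:
{"op": "arm_command", "data": {
  "plan": [
    [[-1,0,0,-0.1,0,0,0],[-1,0,0,-0.1,0,0,0],[-1,0,0,0,0,0,0]]
  ]
}}

```text
clock: 3.03
ee_pos: [0.5073, 0.14, 0.0673]
eef_rot: [[-0.243, 0.97, -0.0], [0.97, 0.243, -0.0], [-0.0, -0.0, -1.0]]
contact_force: [-0.3, 1.0, 2.8]
gripper_width: 0.0003
gripper_force: 1.1
```

Call:
{"op": "arm_command", "data": {
  "plan": [
    [[-1,0,0,-0.1,0,0,0],[-1,0,0,-0.1,0,0,0],[-1,0,0,0,0,0,0]]
  ]
}}

```text
clock: 3.28
ee_pos: [0.5071, 0.1399, 0.0592]
eef_rot: [[-0.243, 0.97, -0.001], [0.97, 0.243, -0.0], [-0.0, -0.001, -1.0]]
contact_force: [-0.6, 0.3, 0.2]
gripper_width: -0.0002
gripper_force: 0.0
```

```bash
python3 - <<'E'
from h import *
im,d,P=cloud("wrist"); np.savez("w3.npz",im=im,d=d,P=P)
o=env.get_obs();print(o["contact_force"],o["gripper_width"])
for u in(275,292): print([(v,*P[v,u].round(3).tolist()) for v in range(240,276,3)])
print([(u,*P[255,u].round(3).tolist()) for u in range(200,345,8)])
cv2.imwrite("pics/w3.png",im[:,:,::-1])
E
```

```text
[ 0.36498381 -0.02144659  0.58162583] 3.934468028793582e-05
[(240, 0.504, 0.131, 0.024), (243, 0.505, 0.128, 0.024), (246, 0.501, 0.149, 0.073), (249, 0.501, 0.15, 0.077), (252, 0.501, 0.149, 0.08), (255, 0.501, 0.149, 0.082), (258, 0.502, 0.148, 0.083), (261, 0.501, 0.15, 0.089), (264, 0.501, 0.15, 0.093), (267, 0.501, 0.151, 0.096), (270, 0.501, 0.15, 0.098), (273, 0.501, 0.15, 0.1)]
[(240, 0.515, 0.133, 0.024), (243, 0.516, 0.132, 0.025), (246, 0.509, 0.152, 0.073), (249, 0.509, 0.152, 0.077), (252, 0.509, 0.151, 0.079), (255, 0.509, 0.151, 0.082), (258, 0.509, 0.15, 0.083), (261, 0.508, 0.152, 0.091), (264, 0.508, 0.152, 0.093), (267, 0.508, 0.152, 0.095), (270, 0.508, 0.152, 0.098), (273, 0.508, 0.152, 0.1)]
[(200, 0.463, 0.124, 0.052), (208, 0.465, 0.116, 0.036), (216, 0.469, 0.111, 0.025), (224, 0.474, 0.112, 0.024), (232, 0.482, 0.144, 0.083), (240, 0.485, 0.146, 0.083), (248, 0.489, 0.147, 0.084), (256, 0.493, 0.147, 0.082), (264, 0.496, 0.147, 0.081), (272, 0.5, 0.148, 0.082), (280, 0.503, 0.15, 0.082), (288, 0.507, 0.151, 0.083), (296, 0.511, 0.151, 0.081), (304, 0.514, 0.152, 0.082), (312, 0.518, 0.153, 0.082), (320, 0.522, 0.154, 0.082), (328, 0.526, 0.154, 0.081), (336, 0.546, 0.13, 0.024), (344, 0.551, 0.131, 0.024)]
```

View pics/w3.png

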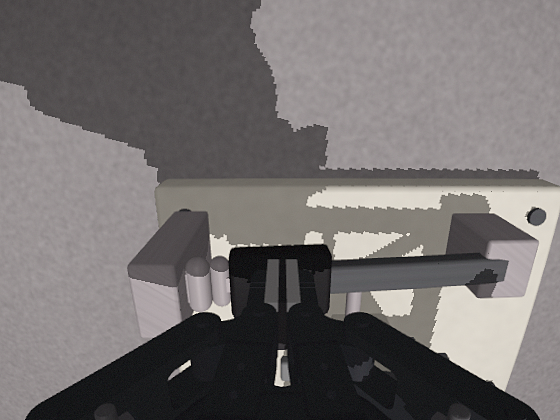

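The pad is now about 82 mm high, level, and past its click. The real fingertips are about 23 mm behind the nominal TCP. I'll press a little more, then release.

Call:
{"op": "arm_command", "data": {
  "plan": [
    [[-1,0,0,-0.1,0,0,0],[-1,0,0,0,0,0,0]]
  ]
}}

```text
clock: 3.5
ee_pos: [0.5072, 0.1399, 0.0553]
eef_rot: [[-0.243, 0.97, -0.001], [0.97, 0.243, -0.0], [-0.0, -0.001, -1.0]]
contact_force: [-0.4, 0.9, -0.2]
gripper_width: 0.0002
gripper_force: 0.0
```

Call:
{"op": "arm_command", "data": {
  "plan": [
    [[-1,0,0,0.3,0,0,0],[-1,0,0,0.8,0,0,0],[-1,0,0,0.9,0,0,0],[-1,0,0,1,0,0,0],[-1,0,0,0.9,0,0,0],[-1,0,0,0.9,0,0,0],[-1,0,0,0,0,0,0]]
  ]
}}

```text
clock: 4.08
ee_pos: [0.5099, 0.1403, 0.2555]
eef_rot: [[-0.242, 0.97, 0.009], [0.97, 0.242, 0.004], [0.002, 0.009, -1.0]]
contact_force: [0.1, 0.5, 1.3]
gripper_width: -0.0
gripper_force: 0.0
```

```bash
python3 - <<'E'
from h import *
im,d,P=cloud("wrist"); np.savez("w4.npz",im=im,d=d,P=P)
cv2.imwrite("pics/w4.png",im[:,:,::-1]); o=env.get_obs(); print(o["ee_pos"],o["clock"])
for n in("scene",):
    im,d,P=cloud(n); np.savez("s1.npz",im=im,d=d,P=P); cv2.imwrite("pics/s1.png",cv2.resize(im[180:300,190:340,::-1],None,fx=4,fy=4))
E
```

```text
[0.50888507 0.14029289 0.25225575] 4.1333
```

View pics/w4.png

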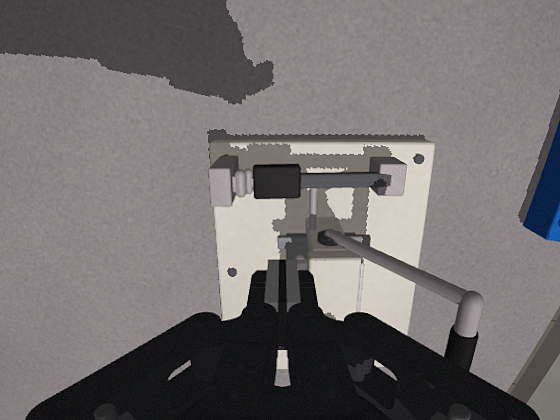

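The released pad is in view at (277,181), with the lever's left arm from (335,237) to (470,300). I'll measure the pad and refine the press pose.

```bash
python3 - <<'E'
from h import *
z=np.load("w4.npz"); P=z["P"]
print("pad z",[P[v,u].round(4).tolist() for u,v in [(260,175),(277,178),(295,178),(277,190)]])
b=P[164:197,254:300]; print("pad ctr",np.nanmean(b[(abs(b[...,2]-.08)<.012)],0).round(4))
print("corners",P[140,211].round(4),P[147,431].round(4),"fingertip",[P[v,275].round(3).tolist() for v in (256,260,264)])
th=np.radians(14.1);R=np.array([[np.cos(th),-np.sin(th)],[np.sin(th),np.cos(th)]]);o=np.array([.5909,.0173])
for n in("s1","scene0"):
    P=np.load(n+".npz")["P"]; B=P.copy();B[...,:2]=(P[...,:2]-o)@R
    x,y,zz=B[...,0],B[...,1],B[...,2]
    def s(nm,m):
        b=B[m]; print(n,nm,len(b),np.percentile(b,3,0).round(3),np.percentile(b,97,0).round(3),np.median(b,0).round(4)) if len(b) else print(nm,0)
    s("tab",(abs(y+.125)<.03)&(x<.02)&(x>-.05)&(zz>.18)&(zz<.24))
    s("tongue",(y<-.075)&(y>-.15)&(abs(x-.02)<.06)&(zz>.16)&(zz<.18))
    s("grip",(abs(y)<.055)&(x>.05)&(zz>.19)&(zz<.26))
    s("base",(abs(zz-.025)<.006)&(abs(x)<.16)&(abs(y)<.2))
E
```

```text
pad z [[0.4888, 0.1366, 0.0801], [0.5067, 0.1373, 0.0783], [0.5247, 0.142, 0.0793], [0.5096, 0.1253, 0.0804]]
pad ctr [0.5069 0.135  0.0791]
corners [ 0.4201  0.1455 -0.0014] [0.6784 0.2056 0.0244] fingertip [[0.532, 0.023, 0.025], [0.504, 0.15, 0.285], [0.504, 0.151, 0.291]]
s1 tab 64 [-0.017 -0.131  0.182] [ 0.004 -0.122  0.227] [ 0.0007 -0.1258  0.2112]
s1 tongue 121 [-0.007 -0.131  0.162] [ 0.06  -0.079  0.179] [ 0.0379 -0.1182  0.1748]
s1 grip 319 [ 0.083 -0.051  0.219] [0.098 0.052 0.236] [0.0937 0.0013 0.2307]
s1 base 4099 [-0.097 -0.163  0.021] [0.136 0.163 0.029] [ 0.072  -0.0199  0.0256]
scene0 tab 63 [-0.02  -0.131  0.184] [ 0.005 -0.122  0.228] [ 2.000e-04 -1.257e-01  2.107e-01]
scene0 tongue 120 [-0.006 -0.13   0.162] [ 0.06  -0.08   0.179] [ 0.0384 -0.1169  0.1744]
scene0 grip 319 [ 0.083 -0.051  0.218] [0.098 0.052 0.236] [0.0931 0.0013 0.2304]
scene0 base 4117 [-0.099 -0.163  0.021] [0.136 0.163 0.029] [ 0.071  -0.0183  0.0256]
```

View pics/s1.png

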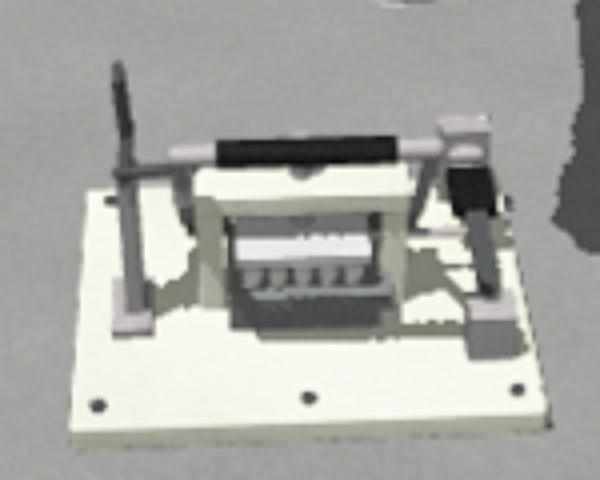

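The clamp has latched: the pad stays at about 80 mm by itself. In the scene crop the tab is upright at (118,75)-(128,165). Next I go over beside the tab, on its inner side.

Call:
{"op": "arm_command", "data": {
  "plan": [
    [[-1,0.39,-0.92,0,0,0,0],[-1,0.39,-0.92,0,0,0,0],[-1,0.39,-0.92,0,0,0,0],[-1,0.39,-0.92,0,0,0,0],[-1,0.39,-0.92,0,0,0,0],[-1,0.39,-0.92,0,0,0,0],[-1,0,0,0,0,0,0],[-1,0,0,0,0,0,0]]
  ]
}}

```text
clock: 4.85
ee_pos: [0.6005, -0.0835, 0.2467]
eef_rot: [[-0.239, 0.971, -0.002], [0.971, 0.239, -0.001], [-0.001, -0.003, -1.0]]
contact_force: [-0.2, 1.8, -0.2]
gripper_width: 0.0
gripper_force: 0.0
```

```bash
python3 - <<'E'
from h import *
o=env.get_obs(); p=o["ee_pos"]; print(p,o["clock"],o["contact_force"])
th=np.radians(14.1);R=np.array([[np.cos(th),-np.sin(th)],[np.sin(th),np.cos(th)]]);q=np.array([.5909,.0173])
print("press",(p[:2]-q)@R)
im,d,P=cloud("wrist"); np.savez("w5.npz",im=im,d=d,P=P); cv2.imwrite("pics/w5.png",im[:,:,::-1])
E
```

```text
[ 0.60049769 -0.08347281  0.24670684] 4.85 [-0.15589407  1.8197255  -0.16273266]
press [-0.01524124 -0.10007487]
```

View pics/w5.png

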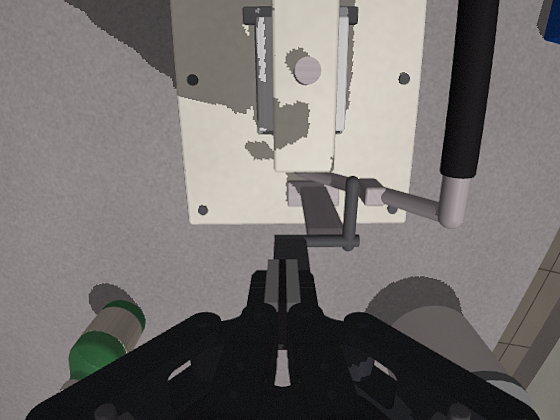

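The tab shows at (290,248), just past the fingers, with the tongue bar running to (352,240). The fingers sit on its inner side. I'll descend.

Call:
{"op": "arm_command", "data": {
  "plan": [
    [[-1,0,0,-0.55,0,0,0],[-1,0,0,-0.55,0,0,0],[-1,0,0,-0.55,0,0,0],[-1,0,0,0,0,0,0],[-1,0,0,0,0,0,0]]
  ]
}}

```text
clock: 5.32
ee_pos: [0.6003, -0.0796, 0.1815]
eef_rot: [[-0.244, 0.97, -0.002], [0.97, 0.244, 0.0], [0.001, -0.002, -1.0]]
contact_force: [-0.2, -0.3, 0.5]
gripper_width: 0.0001
gripper_force: 0.0
```

```bash
python3 - <<'E'
from h import *
o=env.get_obs(); p=o["ee_pos"]; print(p,o["clock"],o["contact_force"])
th=np.radians(14.1);R=np.array([[np.cos(th),-np.sin(th)],[np.sin(th),np.cos(th)]]);q=np.array([.5909,.0173])
print("press",(p[:2]-q)@R)
im,d,P=cloud("wrist"); B=P.copy();B[...,:2]=(P[...,:2]-q)@R
for u in (280,296,320): print(u,[(v,*(B[v,u]*1000).round().tolist()) for v in range(228,276,4)])
im,d,P=cloud("scene"); B=P.copy();B[...,:2]=(P[...,:2]-q)@R
m=(abs(B[...,1]+.125)<.05)&(B[...,0]<.02)&(B[...,0]>-.05)&(B[...,2]>.18)&(B[...,2]<.26)
cv2.imwrite("pics/s2.png",cv2.resize(im[180:300,190:340,::-1],None,fx=4,fy=4))
E
```

```text
[ 0.60034553 -0.07960037  0.18149492] 5.3167 [-0.16936603 -0.3020052   0.46547114]
press [-0.01444543 -0.09628203]
280 [(228, -17.0, -147.0, 24.0), (232, -17.0, -151.0, 24.0), (236, -17.0, -156.0, 24.0), (240, -17.0, -160.0, 24.0), (244, -17.0, -165.0, 24.0), (248, -17.0, -170.0, 23.0), (252, -17.0, -186.0, -1.0), (256, -17.0, -191.0, -1.0), (260, -15.0, -85.0, 212.0), (264, -15.0, -85.0, 215.0), (268, -15.0, -85.0, 219.0), (272, -15.0, -85.0, 222.0)]
296 [(228, -1.0, -141.0, 37.0), (232, -1.0, -150.0, 25.0), (236, -1.0, -156.0, 23.0), (240, -0.0, -160.0, 24.0), (244, -0.0, -165.0, 24.0), (248, -0.0, -169.0, 24.0), (252, 1.0, -186.0, -0.0), (256, 1.0, -191.0, 1.0), (260, -8.0, -85.0, 212.0), (264, -8.0, -85.0, 215.0), (268, -9.0, -85.0, 219.0), (272, -9.0, -85.0, 222.0)]
320 [(228, 17.0, -121.0, 87.0), (232, 16.0, -120.0, 97.0), (236, 15.0, -120.0, 104.0), (240, 14.0, -120.0, 112.0), (244, 13.0, -121.0, 118.0), (248, 13.0, -121.0, 125.0), (252, 12.0, -120.0, 132.0), (256, 12.0, -121.0, 137.0), (260, 11.0, -121.0, 143.0), (264, 10.0, -121.0, 149.0), (268, 10.0, -121.0, 155.0), (272, 9.0, -120.0, 161.0)]
```

View pics/s2.png

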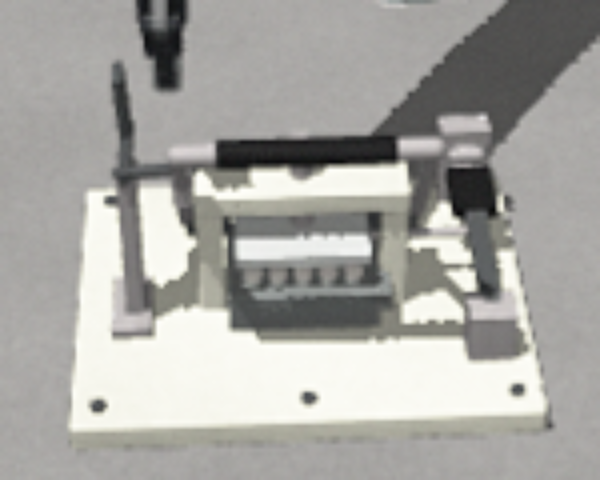

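The fingertips are at (168,85), just inboard of the tab. I'll drop 8 mm more, then sweep outward and over.

Call:
{"op": "arm_command", "data": {
  "plan": [
    [[-1,0,0,-0.2,0,0,0],[-1,0.04,-0.17,0,0,0,0],[-1,0.04,-0.17,0,0,0,0],[-1,0.04,-0.16,0.02,0,0,0],[-1,0.04,-0.16,0.02,0,0,0],[-1,0.04,-0.17,-0.03,0,0,0],[-1,0.04,-0.17,-0.04,0,0,0],[-1,0,0,0,0,0,0]]
  ]
}}

```text
clock: 6.08
ee_pos: [0.6107, -0.1228, 0.1725]
eef_rot: [[-0.241, 0.97, 0.0], [0.97, 0.241, -0.001], [-0.001, -0.0, -1.0]]
contact_force: [-0.3, -1.3, -0.0]
gripper_width: -0.0002
gripper_force: 0.0
```

Call:
{"op": "arm_command", "data": {
  "plan": [
    [[-1,0.04,-0.16,-0.12,0,0,0],[-1,0.04,-0.16,-0.13,0,0,0],[-1,0.03,-0.12,-0.2,0,0,0],[-1,0,0,-0.2,0,0,0],[-1,0,0,0,0,0,0],[-1,0,0,0,0,0,0]]
  ]
}}

```text
clock: 6.58
ee_pos: [0.6166, -0.1394, 0.1517]
eef_rot: [[-0.242, 0.97, 0.005], [0.97, 0.242, 0.001], [-0.0, 0.005, -1.0]]
contact_force: [-28.1, 10.5, 76.0]
gripper_width: -0.0001
gripper_force: 39.2
```

```bash
cat >> h.py <<'E'
th=np.radians(14.1);R=np.array([[np.cos(th),-np.sin(th)],[np.sin(th),np.cos(th)]]);q=np.array([.5909,.0173])
def press(P): B=np.array(P); B[...,:2]=(B[...,:2]-q)@R; return B
E
python3 - <<'E'
from h import *
o=env.get_obs(); p=o["ee_pos"]; print(p,o["clock"],o["contact_force"],press(p))
im,d,P=cloud("scene"); B=press(P); x,y,z=B[...,0],B[...,1],B[...,2]
m=(y<-.128)&(y>-.2)&(abs(x+.012)<.03)&(z>.15)&(z<.195); print((B[m]*1000).round()[:60].tolist())
im,d,P=cloud("wrist"); B=press(P)
for v in (230,240,250,258): print(v,[(u,*(B[v,u]*1000).round().tolist()) for u in range(256,320,8)])
E
```

```text
[ 0.61657818 -0.13936388  0.15168963] 6.5833 [-28.11798655  10.48431913  76.00870575] [-0.01326113 -0.1581995   0.15168963]
[[-11.0, -164.0, 192.0], [-8.0, -147.0, 193.0], [-7.0, -144.0, 194.0], [-21.0, -177.0, 181.0], [-19.0, -174.0, 182.0], [-21.0, -171.0, 181.0], [-18.0, -168.0, 183.0], [-8.0, -164.0, 190.0], [-1.0, -158.0, 195.0], [-8.0, -156.0, 190.0], [-7.0, -147.0, 190.0], [-10.0, -145.0, 188.0], [-13.0, -176.0, 183.0], [-13.0, -174.0, 183.0], [-12.0, -171.0, 184.0], [-15.0, -168.0, 182.0], [-7.0, -164.0, 187.0], [-1.0, -161.0, 192.0], [2.0, -158.0, 194.0], [-3.0, -155.0, 190.0], [-2.0, -153.0, 190.0], [2.0, -149.0, 193.0], [-13.0, -148.0, 182.0], [-11.0, -145.0, 183.0], [-21.0, -143.0, 176.0], [-17.0, -140.0, 179.0], [-18.0, -137.0, 178.0], [-19.0, -134.0, 178.0], [-21.0, -132.0, 176.0], [-23.0, -129.0, 174.0], [-8.0, -176.0, 183.0], [-10.0, -173.0, 182.0], [-8.0, -170.0, 183.0], [-9.0, -168.0, 182.0], [-10.0, -165.0, 181.0], [-3.0, -161.0, 187.0], [-2.0, -158.0, 188.0], [-7.0, -156.0, 184.0], [-4.0, -153.0, 185.0], [-3.0, -150.0, 186.0], [-7.0, -148.0, 183.0], [-6.0, -145.0,
[... 655 characters left out ...]
76.0)]
240 [(256, -40.0, -220.0, -1.0), (264, -22.0, -140.0, 175.0), (272, -18.0, -140.0, 176.0), (280, -14.0, -139.0, 177.0), (288, -11.0, -140.0, 176.0), (296, -7.0, -140.0, 175.0), (304, -3.0, -139.0, 176.0), (312, 0.0, -139.0, 177.0)]
250 [(256, -40.0, -231.0, -0.0), (264, -32.0, -231.0, -0.0), (272, -18.0, -145.0, 176.0), (280, -14.0, -144.0, 177.0), (288, -11.0, -144.0, 178.0), (296, -7.0, -145.0, 176.0), (304, -3.0, -144.0, 177.0), (312, 0.0, -145.0, 176.0)]
258 [(256, -40.0, -240.0, -1.0), (264, -32.0, -240.0, -0.0), (272, -18.0, -148.0, 177.0), (280, -15.0, -149.0, 176.0), (288, -11.0, -148.0, 178.0), (296, -7.0, -148.0, 177.0), (304, -3.0, -148.0, 178.0), (312, 0.0, -148.0, 178.0)]
```

The catch is over at its stop: the tab lies level at about 178-183 mm. I pushed it there with 76 N, so I'll lift off now and go to the lever grip.

Call:
{"op": "arm_command", "data": {
  "plan": [
    [[-1,0,0,0.4,0,0,0],[-1,0,0,0.6,0,0,0],[-1,0,0,0.9,0,0,0],[-1,0,0,0.95,0,0,0],[-0.5,0.28,0.89,0,0,0,0],[0,0.28,0.89,0,0,0,0],[0.4,0.28,0.89,0,0,0,0]]
  ]
}}

```text
clock: 7.27
ee_pos: [0.6491, -0.0311, 0.2607]
eef_rot: [[-0.241, 0.97, 0.001], [0.97, 0.241, -0.0], [-0.0, 0.001, -1.0]]
contact_force: [1.0, 0.9, 0.2]
gripper_width: 0.0358
gripper_force: 0.0
```

Call:
{"op": "arm_command", "data": {
  "plan": [
    [[0.4,0.28,0.89,0,0,0,0],[0.4,0.28,0.89,0,0,0,0],[0.4,0,0,0,0,0,0],[0.4,0,0,0,0,0,0]]
  ]
}}

```text
clock: 7.6
ee_pos: [0.6714, 0.0418, 0.2592]
eef_rot: [[-0.246, 0.969, -0.001], [0.969, 0.246, -0.0], [0.0, -0.001, -1.0]]
contact_force: [-0.4, -0.9, -0.6]
gripper_width: 0.0595
gripper_force: 0.0
```

```bash
python3 - <<'E'
from h import *
o=env.get_obs(); p=o["ee_pos"]; print(p,o["clock"],o["contact_force"],press(p),o["gripper_width"])
im,d,P=cloud("scene"); B=press(P); x,y,z=B[...,0],B[...,1],B[...,2]
def s(nm,m): b=B[m]; print(nm,len(b),np.percentile(b,3,0).round(3),np.percentile(b,97,0).round(3)) if len(b) else print(nm,0)
s("tab",(y<-.135)&(y>-.2)&(abs(x+.012)<.03)&(z>.15)&(z<.24))
s("tongue",(y<-.1)&(y>-.135)&(abs(x-.01)<.06)&(z>.16)&(z<.26))
s("pad",(abs(y-.135)<.02)&(abs(x+.055)<.03)&(z>.07)&(z<.13))
im,d,P=cloud("wrist"); B=press(P); x,y,z=B[...,0],B[...,1],B[...,2]
cv2.imwrite("pics/w6.png",im[:,:,::-1])
s("grip",(abs(y)<.06)&(abs(x-.085)<.025)&(z>.2)&(z<.245))
E
```

```text
[0.67135132 0.04176029 0.25917151] 7.6 [-0.36308661 -0.86359826 -0.62261112] [0.08398638 0.0041242  0.25917151] 0.05951630400925213
tab 107 [-0.021 -0.177  0.174] [ 0.004 -0.137  0.185]
tongue 100 [-0.02  -0.134  0.162] [ 0.044 -0.114  0.222]
pad 156 [-0.083  0.118  0.073] [-0.026  0.152  0.085]
grip 5367 [ 0.077 -0.055  0.225] [0.096 0.057 0.234]
```

View pics/w6.png

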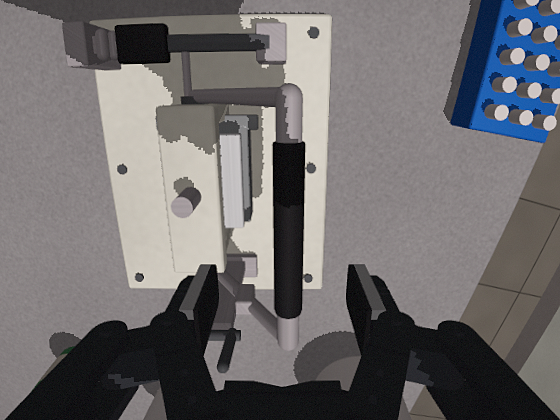

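The open fingers straddle the grip bar (bar centre u≈289, fingers u≈282). The catch is open at (230,345) and the pad is still down at (142,42). I'll lower and close.

Call:
{"op": "arm_command", "data": {
  "plan": [
    [[0.4,0.04,0,-0.65,0,0,0],[0.4,0.02,0,-0.65,0,0,0],[0.4,0,0,-0.65,0,0,0],[0.4,0,0,0,0,0,0],[-1,0,0,0,0,0,0],[-1,0,0,0,0,0,0],[-1,0,0,0,0,0,0],[-1,0,0,0,0,0,0]]
  ]
}}

```text
clock: 8.37
ee_pos: [0.6749, 0.0393, 0.1849]
eef_rot: [[-0.243, 0.97, 0.004], [0.97, 0.243, 0.0], [-0.001, 0.004, -1.0]]
contact_force: [7.0, -0.9, 0.8]
gripper_width: 0.0176
gripper_force: 58.9
```

Call:
{"op": "arm_command", "data": {
  "plan": [
    [[-1,0,0,0,0,0,0],[-1,0,0,0,0,0,0]]
  ]
}}

```text
clock: 8.53
ee_pos: [0.675, 0.0393, 0.1848]
eef_rot: [[-0.243, 0.97, 0.004], [0.97, 0.243, 0.0], [-0.001, 0.004, -1.0]]
contact_force: [6.3, 0.0, 1.6]
gripper_width: 0.0179
gripper_force: 58.7
```

```bash
python3 - <<'E'
from h import *
o=env.get_obs(); p=o["ee_pos"]; print(p,o["clock"],o["contact_force"],press(p),o["gripper_width"],o["gripper_force"])
im,d,P=cloud("wrist"); B=press(P); x,y,z=B[...,0],B[...,1],B[...,2]
cv2.imwrite("pics/w7.png",im[:,:,::-1])
E
```

```text
[0.67502926 0.03930765 0.18476742] 8.5333 [6.28883304 0.00897814 1.56791623] [0.08695601 0.00084945 0.18476742] 0.01791769895593799 58.70614171028137
```

View pics/w7.png

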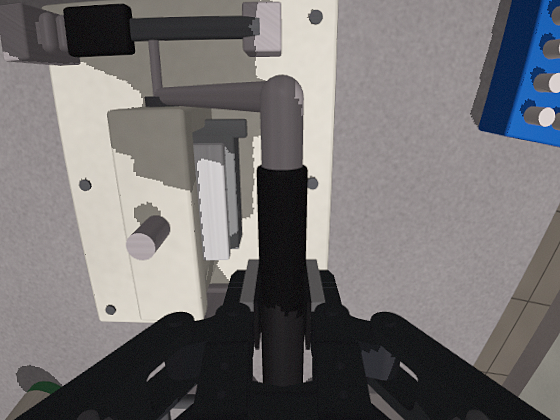

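The bar is firmly held (width 18 mm, 59 N). Now I pull along the arc.

Call:
{"op": "arm_command", "data": {
  "plan": [
    [[-1,-0.155,-0.039,0.098,0,0,0],[-1,-0.155,-0.039,0.098,0,0,0],[-1,-0.327,-0.082,0.165,0,0,0],[-1,-0.342,-0.086,0.128,0,0,0],[-1,0,0,0,0,0,0]]
  ]
}}

```text
clock: 9.0
ee_pos: [0.6362, 0.0295, 0.2069]
eef_rot: [[-0.243, 0.97, 0.009], [0.97, 0.243, 0.002], [-0.001, 0.009, -1.0]]
contact_force: [9.8, -0.8, 12.3]
gripper_width: 0.0178
gripper_force: 60.7
```

Call:
{"op": "arm_command", "data": {
  "plan": [
    [[-1,-0.352,-0.088,0.092,0,0,0],[-1,-0.359,-0.09,0.058,0,0,0],[-1,-0.364,-0.0915,0.018,0,0,0],[-1,-0.364,-0.0915,-0.018,0,0,0],[-1,0,0,0,0,0,0]]
  ]
}}

```text
clock: 9.42
ee_pos: [0.5779, 0.0148, 0.2119]
eef_rot: [[-0.242, 0.97, 0.008], [0.97, 0.242, 0.002], [-0.0, 0.008, -1.0]]
contact_force: [7.2, -2.1, 12.9]
gripper_width: 0.0177
gripper_force: 63.2
```

Call:
{"op": "arm_command", "data": {
  "plan": [
    [[-1,-0.359,-0.09,-0.058,0,0,0],[-1,-0.352,-0.088,-0.092,0,0,0],[-1,-0.342,-0.086,-0.128,0,0,0],[-1,0,0,0,0,0,0],[-1,0,0,0,0,0,0]]
  ]
}}

```text
clock: 9.83
ee_pos: [0.5368, 0.0045, 0.2005]
eef_rot: [[-0.242, 0.97, 0.007], [0.97, 0.242, 0.001], [-0.0, 0.007, -1.0]]
contact_force: [-1.1, -1.8, 21.4]
gripper_width: 0.0178
gripper_force: 64.9
```

```bash
cat > chk.py <<'E'
from h import *
o=env.get_obs(); p=o["ee_pos"]; print(p,o["clock"],o["contact_force"],press(p),o["gripper_width"],o["gripper_force"])
im,d,P=cloud("scene"); B=press(P); x,y,z=B[...,0],B[...,1],B[...,2]
def s(nm,m): b=B[m]; print(nm,len(b),np.percentile(b,3,0).round(3),np.percentile(b,97,0).round(3),np.median(b,0).round(4)) if len(b) else print(nm,0)
s("tab",(y<-.135)&(y>-.2)&(abs(x+.012)<.03)&(z>.15)&(z<.24))
s("pad",(abs(y-.135)<.02)&(abs(x+.055)<.03)&(z>.07)&(z<.13))
g=im.max(2)<60
s("grip",g&(abs(y)<.058)&(abs(y)>.03)&(x<.0)&(x>-.1)&(z>.21)&(z<.255))
s("white cap plate",(abs(y)<.05)&(x>.02)&(x<.06)&(z>.05)&(z<.11)&(im.min(2)>190))
s("lever R stub",(y>-.078)&(y<-.062)&(x<.0)&(x>-.1)&(z>.2)&(z<.26))
E
python3 chk.py
```

```text
[0.53677093 0.00447074 0.20045789] 9.8333 [-1.11694445 -1.80347385 21.37118801] [-0.05562367  0.00074391  0.20045789] 0.017786529379425323 64.86333847045898
tab 107 [-0.02  -0.177  0.172] [ 0.004 -0.137  0.185] [-0.0036 -0.1572  0.1801]
pad 157 [-0.084  0.118  0.072] [-0.027  0.152  0.086] [-0.0501  0.1338  0.0802]
grip 117 [-0.062 -0.057  0.239] [-0.045  0.057  0.25 ] [-0.0496 -0.0318  0.2456]
white cap plate 161 [ 0.021 -0.045  0.078] [0.042 0.045 0.084] [ 0.0315 -0.0014  0.0814]
lever R stub 36 [-0.061 -0.078  0.233] [-0.047 -0.063  0.249] [-0.0514 -0.0705  0.2425]
```

Almost at the stop. I'll pull about 5 mm more along the tangent to seat it firmly.

Call:
{"op": "arm_command", "data": {
  "plan": [
    [[-1,-0.06,-0.015,-0.025,0,0,0],[-1,-0.06,-0.015,-0.025,0,0,0],[-1,0,0,0,0,0,0],[-1,0,0,0,0,0,0]]
  ]
}}

```text
clock: 10.22
ee_pos: [0.5359, 0.0042, 0.2]
eef_rot: [[-0.243, 0.97, 0.015], [0.97, 0.243, 0.002], [-0.002, 0.015, -1.0]]
contact_force: [21.9, 3.7, 21.5]
gripper_width: 0.0182
gripper_force: 64.9
```

```bash
python3 chk.py
```

```text
[0.53588148 0.0042129  0.200033  ] 10.2167 [21.92603119  3.70895226 21.54559132] [-0.05654914  0.00071053  0.200033  ] 0.01817862683265061 64.87127423286438
tab 106 [-0.021 -0.177  0.174] [ 0.004 -0.137  0.186] [-0.0042 -0.1566  0.1802]
pad 159 [-0.084  0.118  0.072] [-0.026  0.152  0.085] [-0.0502  0.1336  0.0804]
grip 119 [-0.061 -0.057  0.238] [-0.045  0.057  0.25 ] [-0.0514 -0.0316  0.245 ]
white cap plate 166 [ 0.021 -0.045  0.079] [0.043 0.045 0.085] [ 0.0322 -0.0015  0.0816]
lever R stub 33 [-0.058 -0.078  0.233] [-0.048 -0.063  0.248] [-0.0512 -0.0717  0.2429]
```

The lever is against its stop: 23 N more pull moved it only 1 mm. The catch is open and the clamp is down.

```bash
python3 -c "
from station import env
print(env.hand_in())"
```

```text
the job is handed in; nothing more can be done
None
```

The job is handed in, with no verdict shown: the clamp is latched down (pad about 80 mm high), the catch is flipped fully over, and the lever is held against its front stop at about 10 s; the caps' travel was not measured, one push on the catch at its stop reached about 76 N at the fingertips, and the bottle, beaker and box were not touched.

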